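Set the splash guard's sash on its second rung

TASK

Open the bench splash guard for pipetting: lift its clear front sash by the black bar on top, straight up until the second rung from the top has gone past the gravity catch and the catch has swung back under it, then ease the sash down until that rung sits in the catch and carries the weight, and let go. Work gently - the sash must not be dropped, slammed or forced against its frame or catch - and leave the things standing around it where they are.

Things in the scene. Friction and masses are not known exactly. Their poses are not given: they have to be found in the camera images.
- guard: Fixed splash guard: steel tray 320 x 370 x 12 mm, two aluminium channel posts at y = -165 and +165 mm, tops at z = 262, clear wings behind. Origin on the bench under the sash's middle; x points through the sash away from the robot, y along it, z up. The sash slides up and down in the posts, 2.5 mm play each way in x and y. A knock or push of the sash over 30 N on guard or catch is too much.
- catch_mid (a point): Point fixed on the guard: middle of the second rung's axis when seated, at the catch bar's MIDDLE setting (x 20, y 0, z 198 mm in the guard). The bar is clamped across the posts' back and carries both pawls (y = -122 and +122 mm, in rubber bushes that give 1 mm per 12 N). It was set by hand up to 12 mm higher or lower; its height is NOT measured: feel where the rung seats.
- sash_grip (a point): Centre of the black grip bar on top of the sash: 14 mm thick (x), 106 mm long (y), 20 mm tall, free for 82 mm between its end stanchions, 42 mm above the sash's top rail; axes are the sash's (x through it, y along the bar, z up). Starts with the sash fully down, 224 mm above the bench. The sash is a loose aluminium frame with clear pane, 300 wide, 170 tall, 10 mm thick, 0.45 to 0.85 kg.
- sash_rung2 (a point): Middle of the line through the second rungs from the top, 20 mm behind the pane, 108 mm above the sash's foot. Each side of the sash has at its back a ladder strip of four steel rungs, 8 mm thick, 40 mm apart. Seated in the catch, the top rung holds the sash 38 mm above its fully-down place, the second 78, the third 118, each plus or minus the 12 mm of the bar setting.
- pawl (a joint): Swing of the two hooked pawls on their shaft, rad: 0 = fallen in towards the sash (ready, or holding), about 0.3 when pushed back, 0.45 at most. A rising rung pushes them back from about 23 mm below its seat; they fall in under it, in about 0.2 s, once it is 10 to 12 mm above its seat. They hold only downwards: a rung that has passed cannot come down again, so do not lift the third rung past.
- tube_rack: Bystander: red tube rack 80 x 150 x 45 mm, loose on the tray behind the sash; origin at the centre of its underside. Leave alone.
- centrifuge: Bystander: small white mini centrifuge 110 x 110 x 96 mm, loose on the tray behind the sash; origin at the centre of its underside. Leave alone.
- tip_box: Bystander: grey pipette-tip box with clear lid, 85 x 120 x 85 mm, loose on the bench at the guard's left (+y); origin at the centre of its underside. Leave alone.
- reagent_bottle: Bystander: glass bottle with blue cap, 70 mm across, 150 mm tall, loose on the bench at the guard's right (-y); origin at the centre of its underside. Leave alone.

How it is judged:
By the outcome, as a careful person would: the job done as asked, in the order asked, and still so for the second after the job is handed in, with the robot touching nothing.
It also fails if it takes over 45 s, if anything falls off the work surface, if the arm or the gripper's body presses on something with over 40 N, if the wrist force passes 120 N, or if a joint passes its speed limit or range.

ROBOT

A 7-joint arm with a two-finger parallel gripper is mounted at the origin on the work surface. World frame = base frame: x ahead of the robot, y to its left, z up, the work surface at z = 0. Lengths are in m, angles in rad, forces in N, time in s.
With the tool pointing down it reaches from about 0.425 to 0.875 m from the base axis. Payload 4.7 kg.
Tool frame: the origin (TCP) lies on the centre line of the jaws, within the pads' length; the fingertips stand 19 mm ahead of it and the grasp point (between the pads) is the TCP (ctrl.nose_length is the distance from the TCP to the fingertips, in m); z points along the fingers, x is the direction in which the jaws open and shut, and the axes are right-handed (so a half turn about z gives the same grasp; the last joint's range is limited). The gripper opens to 87 mm and grips with 3 to 60 N. Pads are 19 mm wide; open, the fingers measure 117 mm over their backs; the gripper's body (75 mm by 190 mm) begins 51 mm behind the grasp point.
Start: joints at [0.014, 0.321, -0.07, 1.45, 0.023, 1.371, -0.057], TCP at [0.65, -0, 0.242] pointing down, gripper open.
Joint ranges: [-2.86, 2.86], [-0.3, 2.09], [-1.38, 1.24], [0.06, 2.45], [-1.56, 4.7], [0.09, 2.05], [-2.69, 2.69]. Speed limits (rad/s): [2.57, 2.57, 3.14, 3.14, 3.14, 3.14, 3.14].

INTERFACE

Orientations are given as a rotation vector (axis times angle).
In Python, from bench import ctrl gives the robot as it stands. The module is installed in compiled form; this text tells all that it offers.
- The arm moves only by the shell command python3 -m crank 'ROWS' [OPENING] [FORCE]. ROWS is a JSON object of lists of equal length, an entry for each row: "dp": the shift along the tool's x, y, z in cm, a list of three; "delta_rot": the turn, a rotation vector about the tool's x, y, z in rad, a list of three. In form: {"dp": [[x, y, z], ...], "delta_rot": [[rx, ry, rz], ...]}. A call has exactly 8 rows; each row shifts and turns the commanded pose from where the row before left it, along the tool's axes as they then stand; what a row does not reach is not made up. A row lasts 1/10 s, in which the tool goes at most 50 mm and 8.59 degrees, less where a joint would pass 70% of its speed; a pose out of reach is approached as far as the arm can. A call with a gripper value outside its range is refused whole. OPENING is the finger opening in cm, from 0 to 8.7, set as the call begins (- or left out, the last holds). The fingers move at their own pace and stop on an object; FORCE is the grip in N (left out, the last holds). Time passes only in rows, so rows that do not move let the fingers close, or fill a call up. It gives the time, the measured TCP pose, the force and the opening at its end, in the units of the state.
- ctrl.get_state(): the state, without advancing time (a new reading comes with each control period).
- ctrl.get_image(name): name is "scene" or "side" or "wrist"; returns the picture (384x512x3 uint8, blue, green, red); there is no depth.
- ctrl.camera_info(name): a dict with "camera_matrix" (3x3 intrinsics, pixels), "xyz" and "orientation" of the camera in the world. Camera axes: x right, y down, z forward; pixel columns grow to the right and rows downward; lengths in m; the calibration is good to about 2 mm. The wrist camera is an equidistant fisheye: a pixel r from the principal point sees the ray r / f radians off the axis. A picture is of the moment at which its call begins: read the wrist's pose just before it. camera_info takes no time and is no camera call; for the wrist camera it gives the pose at the moment of the call.
- ctrl.close_job(): hands the job in, once; it reports no verdict.
The state is a dict: "time": time; "joint_positions": joint angles; "qd": joint speeds; "joint_torque": joint torques, N m; "position": TCP position; "tool_rot": TCP orientation; "ft_force": force on the tool from outside, world axes, zero at the start; "torque": the same for the moment, N m; "grip_width": opening from 0.0 (shut) to 1.0 (fully open).
Only numpy, scipy, OpenCV 4.12 (cv2) and the standard library are available. Lean on these libraries where they do the work, as an engineer would, in place of code of your own. Each camera call takes 0.05 s, during which the arm holds its last target.

## Working session

There is one attempt and no reset: what is moved stays moved. The work goes in short steps, Python scripts to look and compute and a shell command to move; the robot and the scene stay as the last step left them, time stands still between calls to the robot, and variables do not carry over. Pictures are saved under pics/ and viewed, and the job is handed in when it is done.

```bash
mkdir -p pics; ls
python3 - <<'E'
from bench import ctrl
import cv2
s=ctrl.get_state();print(s)
for n in("scene","side","wrist"):
    print(n,ctrl.camera_info(n)); cv2.imwrite(f"pics/{n}0.png",ctrl.get_image(n))
E
```

```text
pics
{'time': 0.0, 'joint_positions': array([ 0.0140977 ,  0.32181991, -0.0700492 ,  1.45166937,  0.02258445,
        1.370767  , -0.0568589 ]), 'qd': array([-1.33551456e-03, -1.45945537e-03,  1.05440614e-04,  5.90896407e-04,
        4.89308710e-05, -2.24264748e-04, -2.75308430e-03]), 'joint_torque': array([-2.58547143e-04, -4.91284704e+01, -4.03903294e-01, -3.12526345e+01,
       -6.40594075e-02,  4.37659642e-02,  1.61017233e-04]), 'position': array([ 6.49494748e-01, -6.27995541e-05,  2.40466009e-01]), 'tool_rot': array([ 3.14149874e+00,  5.81566944e-05, -2.94542777e-03]), 'ft_force': array([-0.39006543,  0.02191102,  0.47328108]), 'torque': array([ 0.02585984,  0.01039976, -0.00555143]), 'grip_width': 1.001088843499609}
scene {'camera_matrix': array([[448.38883369,   0.        , 254.84313306],
       [  0.        , 448.38883369, 192.01272581],
       [  0.        ,   0.        ,   1.        ]]), 'xyz': array([ 0.9499585 , -0.53256014,  1.10326575]), 'orientation': array([-2.46593536, -0.59297554,  0.21038134])}
side {'camera_matrix': array([[377.23817443,   0.        , 251.01570203],
       [  0.        , 377.23817443, 190.8031858 ],
       [  0.        ,   0.        ,   1.        ]]), 'xyz': array([ 1.02105852, -0.45749835,  0.82388891]), 'orientation': array([-2.27654037, -0.73582408,  0.31575197])}
wrist {'camera_matrix': array([[297.31863964,   0.        , 260.83885172],
       [  0.        , 297.31863964, 192.51119467],
       [  0.        ,   0.        ,   1.        ]]), 'xyz': array([0.65000305, 0.08454156, 0.38431988]), 'orientation': array([ 2.83322854e+00,  1.48084795e-03, -2.24695015e-03])}
```

View pics/scene0.png

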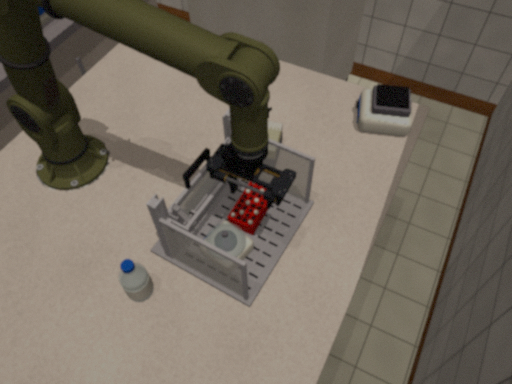

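View pics/side0.png

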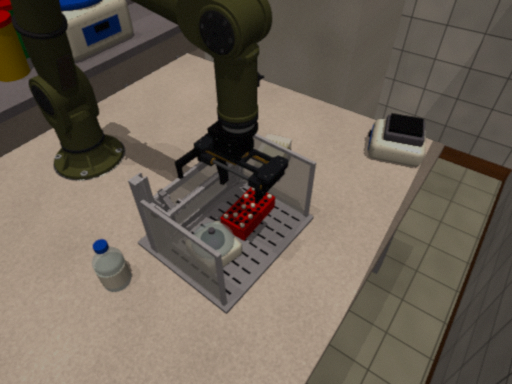

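View pics/wrist0.png

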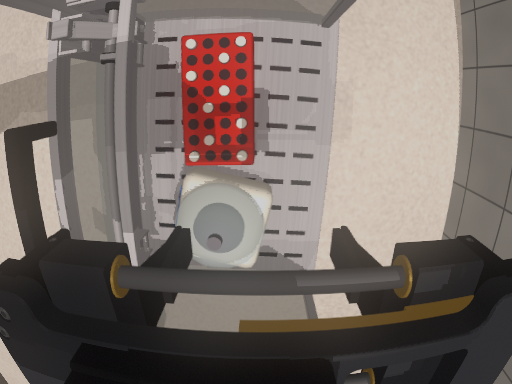

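Run:
```python
import cv2
a=cv2.imread("pics/scene0.png")[130:310,140:330];cv2.imwrite("pics/c1.png",cv2.resize(a,None,fx=4,fy=3.3*4/3.3*0.8,interpolation=2)[:600])
a=cv2.imread("pics/wrist0.png")[0:300,0:260];cv2.imwrite("pics/c2.png",cv2.resize(a,None,fx=2,fy=2,interpolation=2))
a=cv2.imread("pics/side0.png")[110:310,110:330];cv2.imwrite("pics/c3.png",cv2.resize(a,None,fx=3,fy=3,interpolation=2))
```

```text
(no output)
```

View pics/c2.png

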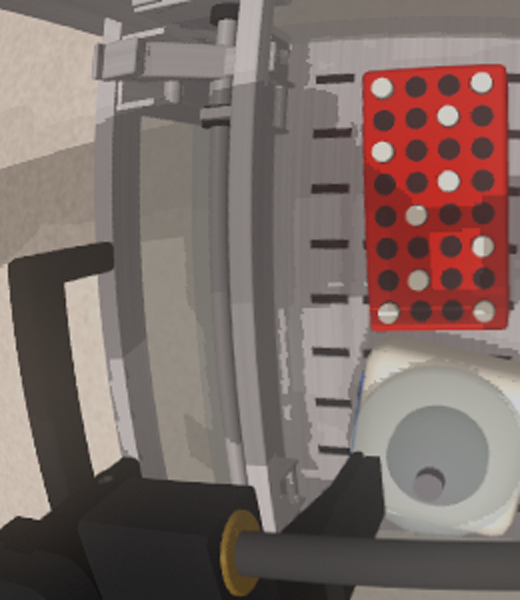

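View pics/c3.png

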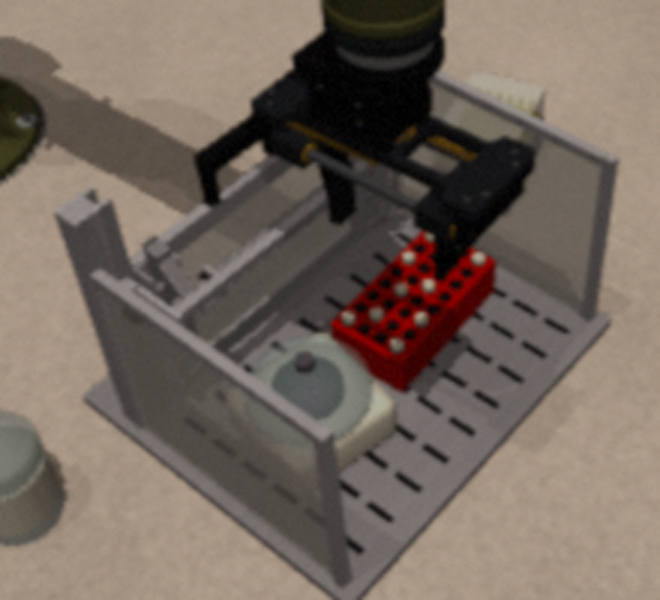

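View pics/c1.png

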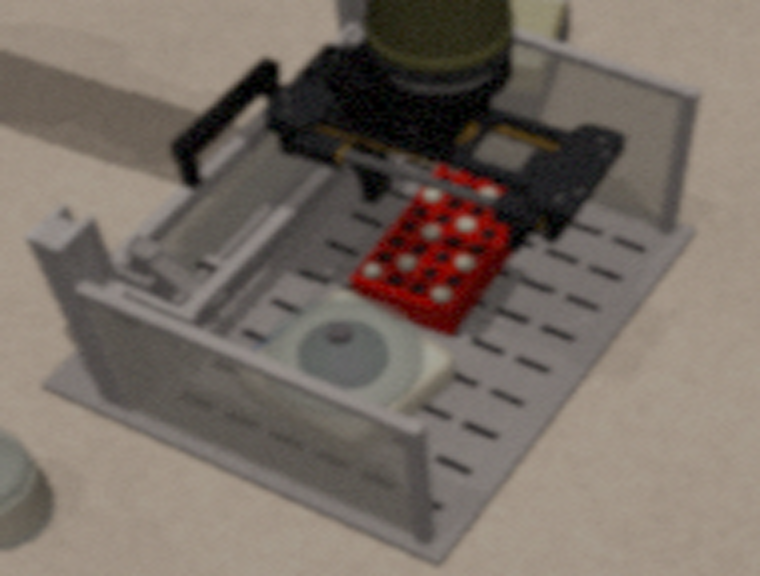

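```bash
cat > h.py <<'E'
import numpy as np, cv2
from scipy.spatial.transform import Rotation as R
from bench import ctrl
def ray(info,px,fish=False):
    K=info["camera_matrix"];d=(np.array(px,float)-K[:2,2])/K[0,0]
    if fish:
        t=np.hypot(*d);v=np.r_[d/t*np.sin(t),np.cos(t)]
    else: v=np.r_[d,1]
    return R.from_rotvec(info["orientation"]).apply(v)
def onz(info,px,z,fish=False):
    v=ray(info,px,fish);c=np.array(info["xyz"]);return c+v*(z-c[2])/v[2]
E
python3 - <<'E'
from h import *
w=ctrl.camera_info("wrist");s=ctrl.camera_info("scene")
for p in [(4,131),(30,141),(24,255),(47,240)]: print(p,onz(w,p,.234,True))
for p in [(183.7,177),(188,183),(205.5,149.4)]: print(p,onz(s,p,.234))
for p in [(245,304),(313,202),(152,250)]: print(p,onz(s,p,.012))
E
python3 -m crank '{"dp":[[0,0,-2],[0,0,-3],[-1,0,-3],[-2,0,-2],[-2.5,0,0],[-2.5,0,0],[-2,0,0],[0,0,0]],"delta_rot":[[0,0,0],[0,0,0],[0,0,0],[0,0,0],[0,0,0],[0,0,0],[0,0,0],[0,0,0]]}' 6
```

```text
(4, 131) [0.47640502 0.07999285 0.234     ]
(30, 141) [0.50275317 0.07088165 0.234     ]
(24, 255) [ 0.46881559 -0.0137482   0.234     ]
(47, 240) [0.50048397 0.00161258 0.234     ]
(183.7, 177) [ 0.47800501 -0.02737437  0.234     ]
(188, 183) [ 0.49722844 -0.0381579   0.234     ]
(205.5, 149.4) [0.47994497 0.07289127 0.234     ]
(245, 304) [ 0.71632637 -0.17151627  0.012     ]
(313, 202) [0.74751592 0.19423423 0.012     ]
(152, 250) [ 0.41589479 -0.15103083  0.012     ]
time: 0.95
position: [0.5483, -0.0, 0.3423]
tool_rot: [3.141, 0.0, 0.001]
ft_force: [-0.1, -0.7, -0.5]
grip_width: 0.69
```

Run:
```python
from h import *
for n in("wrist","scene","side"):
    i=ctrl.camera_info(n);im=ctrl.get_image(n);cv2.imwrite(f"pics/{n}1.png",im);print(n,i["xyz"],i["orientation"])
a=cv2.imread("pics/wrist1.png")
cv2.imwrite("pics/w1.png",cv2.resize(a,None,fx=1.5,fy=1.5,interpolation=2))
a=cv2.imread("pics/scene1.png")[100:310,140:330];cv2.imwrite("pics/s1.png",cv2.resize(a,None,fx=2.8,fy=2.8,interpolation=2))
```

```text
wrist [0.54846741 0.08456224 0.48599717] [2.83311176e+00 1.04467935e-03 6.89659640e-04]
scene [ 0.9499585  -0.53256014  1.10326575] [-2.46593536 -0.59297554  0.21038134]
side [ 1.02105852 -0.45749835  0.82388891] [-2.27654037 -0.73582408  0.31575197]
```

View pics/w1.png

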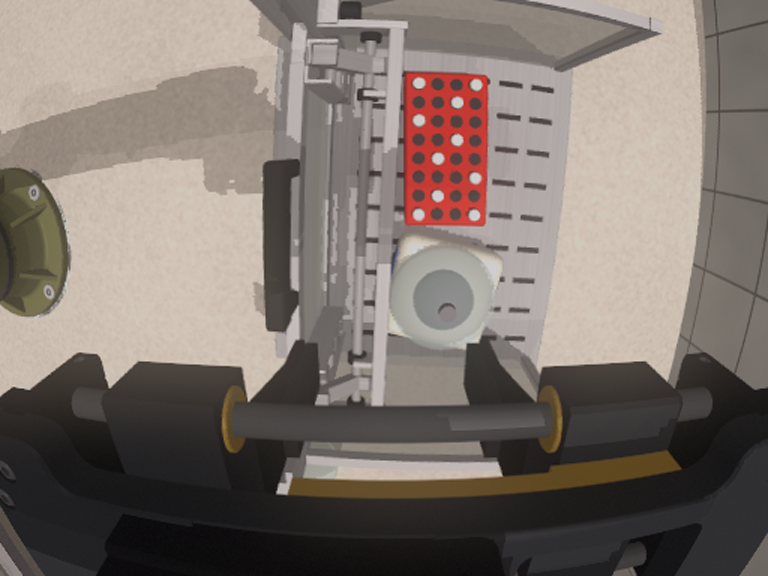

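View pics/s1.png

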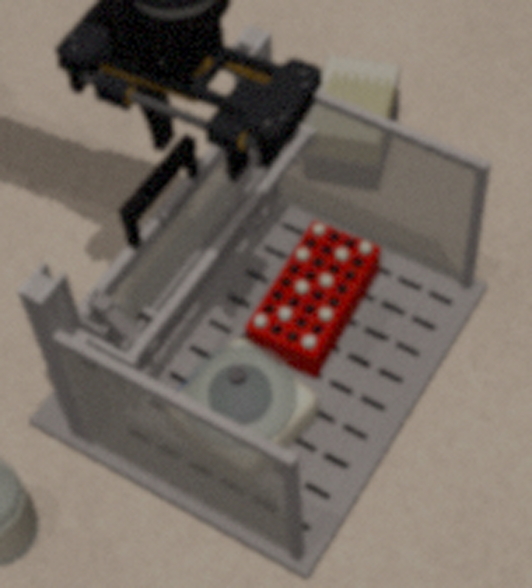

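Run:
```python
from h import *
a=cv2.imread("pics/wrist1.png")[95:230,150:240]
cv2.imwrite("pics/w1z.png",cv2.resize(cv2.convertScaleAbs(a,alpha=1.8,beta=0),None,fx=4.4,fy=4.4,interpolation=2))
```

```text
(no output)
```

View pics/w1z.png

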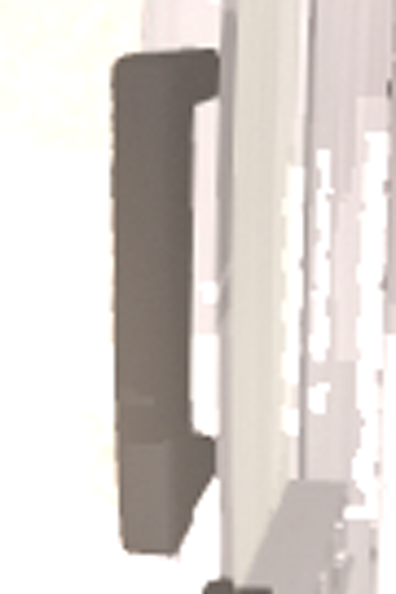

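Run:
```python
from h import *
w=ctrl.camera_info("wrist")
f=lambda x,y:(150+x/4.4,95+y/4.4)
for p,z in [((113,65),.234),((117,300),.234),((122,548),.234),((193,110),.214),((192,270),.214),((192,430),.214),((222,60),.182),((228,560),.182)]: print(p,onz(w,f(*p),z,True))
# end faces
for p in [(150,55),(150,552)]: print(onz(w,f(*p),.234,True))
```

```text
(113, 65) [0.47788533 0.07888084 0.234     ]
(117, 300) [0.47627134 0.03174599 0.234     ]
(122, 548) [ 0.47269566 -0.02221427  0.234     ]
(193, 110) [0.48925247 0.06812522 0.214     ]
(192, 270) [0.48760957 0.03384418 0.214     ]
(192, 430) [ 0.48544741 -0.0020961   0.214     ]
(222, 60) [0.4892774  0.07771812 0.182     ]
(228, 560) [ 0.48458132 -0.04719326  0.182     ]
[0.48547946 0.08047388 0.234     ]
[ 0.47889172 -0.02302975  0.234     ]
```

```bash
python3 -m crank '{"dp":[[-1.5,-0.7,0.5],[-2,-0.8,1],[-2,-0.8,1.5],[-1,-0.5,1.5],[0,0,0.5],[0,0,0],[0,0,0],[0,0,0]],"delta_rot":[[0,0,0],[0,0,0],[0,0,0],[0,0,0],[0,0,0.03],[0,0,0.03],[0,0,0],[0,0,0]]}' 6
python3 - <<'E'
from h import *
s=ctrl.get_state();print(s["position"],s["tool_rot"])
for n in("wrist","scene"):
    i=ctrl.camera_info(n);im=ctrl.get_image(n);cv2.imwrite(f"pics/{n}2.png",im);print(n,i["xyz"],i["orientation"])
a=cv2.imread("pics/wrist2.png")
cv2.imwrite("pics/w2.png",cv2.resize(a,None,fx=1.5,fy=1.5,interpolation=2))
E
```

```text
time: 1.9
position: [0.4858, 0.0279, 0.2919]
tool_rot: [-3.14, 0.094, -0.001]
ft_force: [-0.4, -0.3, 0.9]
grip_width: 0.693
[0.48581611 0.02786702 0.29190421] [-3.14004283e+00  9.40549900e-02 -9.61430243e-04]
wrist [0.49097714 0.11226972 0.43566416] [ 2.83231859 -0.08391727 -0.01226173]
scene [ 0.9499585  -0.53256014  1.10326575] [-2.46593536 -0.59297554  0.21038134]
```

View pics/w2.png

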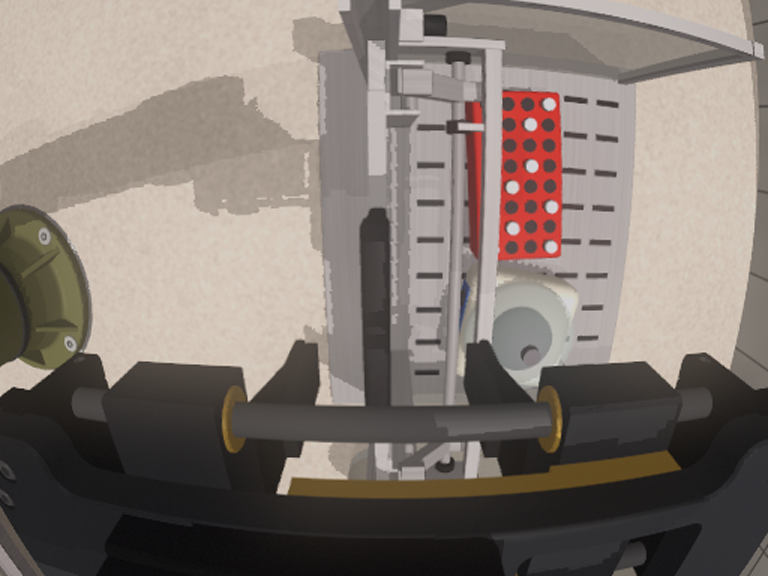

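```bash
python3 - <<'E'
from h import *
w=ctrl.camera_info("wrist")
for p,z in [((361,230),.234),((387,230),.234),((363,330),.234),((389,330),.234),((365,395),.234),((391,395),.234),((375,208),.234),((368,170),.182),((386,170),.182),((318,362),.2729),((467,362),.2729)]: print(p,onz(w,np.array(p)/1.5,z,True))
s=ctrl.camera_info("scene")
E
python3 - <<'E'
import cv2
a=cv2.imread("pics/wrist2.png")[130:270,220:290]
cv2.imwrite("pics/w2z.png",cv2.resize(cv2.convertScaleAbs(a,alpha=1.8,beta=0),None,fx=4,fy=4,interpolation=2))
E
```

```text
(361, 230) [0.47489494 0.07726686 0.234     ]
(387, 230) [0.48679921 0.0765187  0.234     ]
(363, 330) [0.47196585 0.02782027 0.234     ]
(389, 330) [0.4847133  0.02709083 0.234     ]
(365, 395) [ 0.46985289 -0.00938991  0.234     ]
(391, 395) [ 0.48348059 -0.01012703  0.234     ]
(375, 208) [0.48198847 0.08702055 0.234     ]
(368, 170) [0.47720455 0.10251499 0.182     ]
(386, 170) [0.48732062 0.10185748 0.182     ]
(318, 362) [0.455788   0.03075638 0.2729    ]
(467, 362) [0.51708313 0.02708365 0.2729    ]
```

View pics/w2z.png

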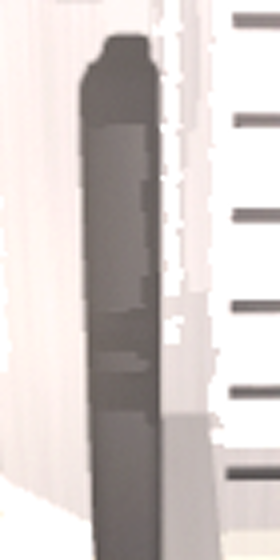

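```bash
python3 -m crank '{"dp":[[-0.4,0,0.5],[-0.33,0,0.8],[0,0,1],[0,0,0.7],[0,0,0.3],[0,0,0],[0,0,0],[0,0,0]],"delta_rot":[[0,0,0],[0,0,0],[0,0,0],[0,0,0],[0,0,0],[0,0,0],[0,0,0],[0,0,0]]}' 2.8
python3 - <<'E'
from h import *
s=ctrl.get_state();print(s["position"],s["tool_rot"])
i=ctrl.camera_info("wrist")
a=ctrl.get_image("wrist");cv2.imwrite("pics/wrist3.png",a)
cv2.imwrite("pics/w3.png",cv2.resize(a,None,fx=1.5,fy=1.5,interpolation=2))
a=ctrl.get_image("scene");cv2.imwrite("pics/scene3.png",a)
cv2.imwrite("pics/s3.png",cv2.resize(a[80:310,100:330],None,fx=2.5,fy=2.5,interpolation=2))
E
```

```text
time: 2.8
position: [0.478, 0.0285, 0.259]
tool_rot: [-3.14, 0.094, -0.001]
ft_force: [0.3, 0.4, 0.3]
grip_width: 0.325
[0.47801094 0.02845671 0.25896004] [-3.14008698e+00  9.42414748e-02 -1.28466197e-03]
```

View pics/w3.png

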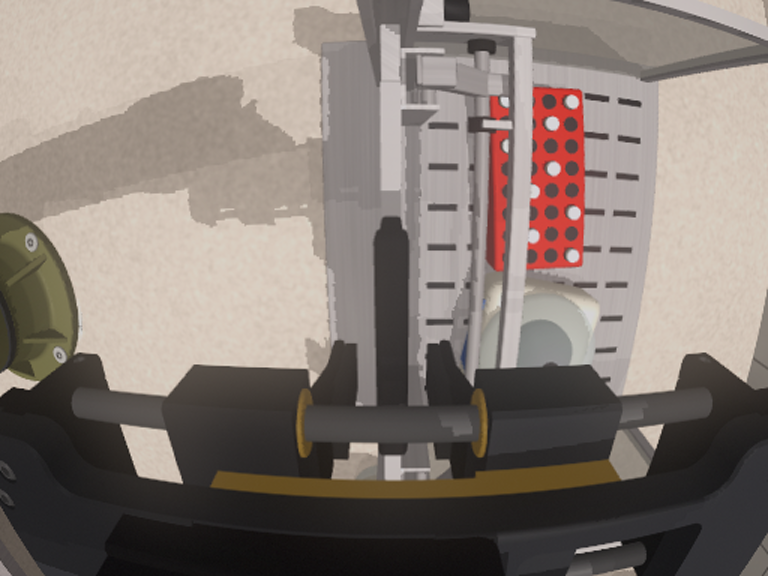

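View pics/s3.png

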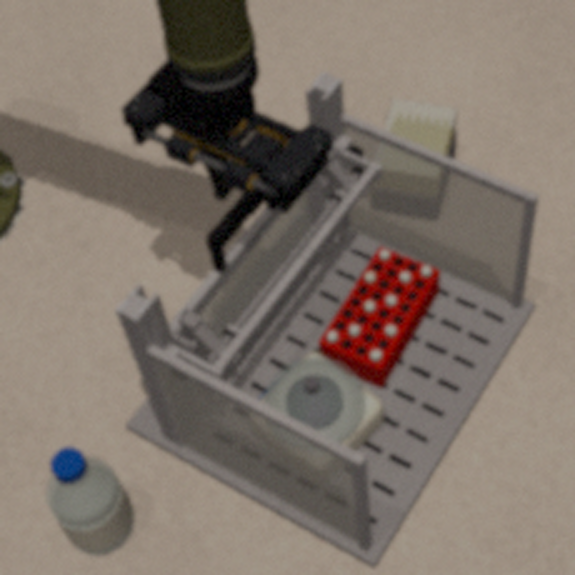

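```bash
python3 -m crank '{"dp":[[0,0,0.4],[0,0,0.7],[0,0,0.7],[0,0,0.6],[0,0,0.4],[0,0,0.3],[0,0,0],[0,0,0]],"delta_rot":[[0,0,0],[0,0,0],[0,0,0],[0,0,0],[0,0,0],[0,0,0],[0,0,0],[0,0,0]]}' 2.8
python3 -m crank '{"dp":[[0,0,0],[0,0,0],[0,0,0],[0,0,0],[0,0,0],[0,0,0],[0,0,0],[0,0,0]],"delta_rot":[[0,0,0],[0,0,0],[0,0,0],[0,0,0],[0,0,0],[0,0,0],[0,0,0],[0,0,0]]}' 1.0 10
python3 - <<'E'
from h import *
s=ctrl.get_state();print(s["position"],s["tool_rot"],s["ft_force"],s["torque"],s["grip_width"]*8.7)
a=ctrl.get_image("wrist");cv2.imwrite("pics/wrist4.png",a)
cv2.imwrite("pics/w4.png",cv2.resize(a,None,fx=1.5,fy=1.5,interpolation=2))
E
```

```text
time: 3.7
position: [0.4778, 0.0284, 0.2277]
tool_rot: [-3.14, 0.094, -0.0]
ft_force: [-0.1, 0.2, -0.4]
grip_width: 0.323
time: 4.5
position: [0.4779, 0.0285, 0.2278]
tool_rot: [3.14, -0.094, 0.001]
ft_force: [0.1, -0.1, 1.5]
grip_width: 0.158
[0.47789139 0.0284512  0.22778032] [ 3.14016779e+00 -9.40626339e-02  8.66675126e-04] [ 0.06249982 -0.09098019  1.50900897] [-0.11036728 -0.04341001  0.12758123] 1.3747856565605816
```

View pics/w4.png

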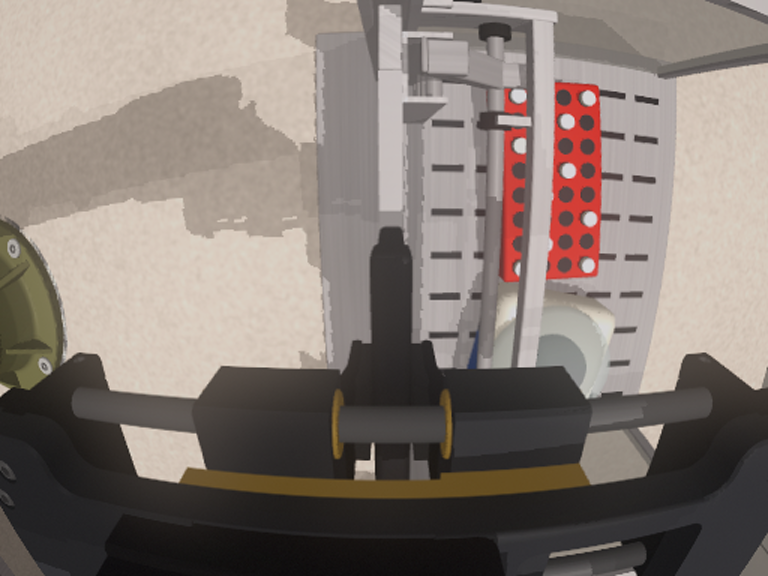

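```bash
python3 -m crank '{"dp":[[0,0,0],[0,0,0],[0,0,0],[0,0,-0.1],[0,0,-0.2],[0,0,-0.3],[0,0,-0.3],[0,0,-0.1]],"delta_rot":[[0,0,0],[0,0,0],[0,0,0],[0,0,0],[0,0,0],[0,0,0],[0,0,0],[0,0,0]]}' 1.0 30
python3 - <<'E'
from h import *
s=ctrl.get_state();print(s["position"],s["tool_rot"],s["ft_force"],s["torque"],s["grip_width"]*8.7)
a=ctrl.get_image("wrist");cv2.imwrite("pics/wrist5.png",a)
cv2.imwrite("pics/w5.png",cv2.resize(a,None,fx=1.5,fy=1.5,interpolation=2))
E
```

```text
time: 5.35
position: [0.4774, 0.0284, 0.2374]
tool_rot: [3.14, -0.094, -0.001]
ft_force: [0.8, -0.8, -7.7]
grip_width: 0.158
[0.47742338 0.02836718 0.23736204] [ 3.14004155e+00 -9.43666995e-02 -1.38913847e-03] [ 0.75343253 -0.84418042 -7.68332045] [ 0.070722   -0.06467716  0.04902359] 1.3745830103937133
```

View pics/w5.png

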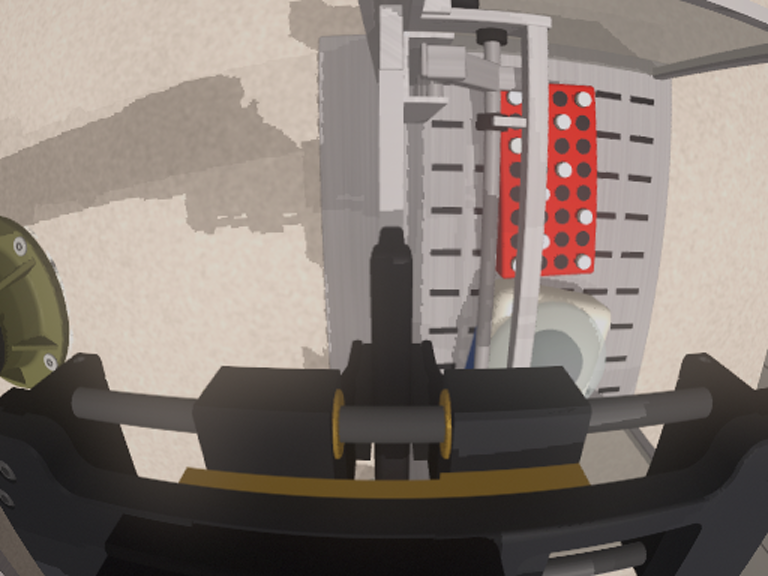

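```bash
python3 -m crank '{"dp":[[0,0,-0.2],[0,0,-0.3],[0,0,-0.3],[0,0,-0.3],[0,0,-0.3],[0,0,-0.3],[0,0,-0.3],[0,0,-0.2]],"delta_rot":[[0,0,0],[0,0,0],[0,0,0],[0,0,0],[0,0,0],[0,0,0],[0,0,0],[0,0,0]]}'
python3 -m crank '{"dp":[[0,0,-0.2],[0,0,-0.2],[0,0,-0.2],[0,0,-0.2],[0,0,-0.2],[0,0,-0.2],[0,0,-0.2],[0,0,-0.2]],"delta_rot":[[0,0,0],[0,0,0],[0,0,0],[0,0,0],[0,0,0],[0,0,0],[0,0,0],[0,0,0]]}'
python3 - <<'E'
from h import *
s=ctrl.get_state();print(s["position"],s["tool_rot"],s["ft_force"],s["torque"],s["grip_width"]*8.7)
a=ctrl.get_image("wrist");cv2.imwrite("pics/wrist6.png",a)
cv2.imwrite("pics/w6.png",cv2.resize(a,None,fx=1.5,fy=1.5,interpolation=2))
E
```

```text
time: 6.2
position: [0.4778, 0.0284, 0.2599]
tool_rot: [3.14, -0.094, 0.0]
ft_force: [0.4, 0.7, -8.0]
grip_width: 0.158
time: 7.0
position: [0.4777, 0.0284, 0.2758]
tool_rot: [-3.14, 0.094, -0.0]
ft_force: [-0.8, -0.4, -8.3]
grip_width: 0.163
[0.47772262 0.02842817 0.27579293] [-3.14016335e+00  9.41868027e-02 -1.51859423e-04] [-0.75050709 -0.36104085 -8.29944468] [0.00045479 0.0944912  0.05054256] 1.4155407843059027
```

View pics/w6.png

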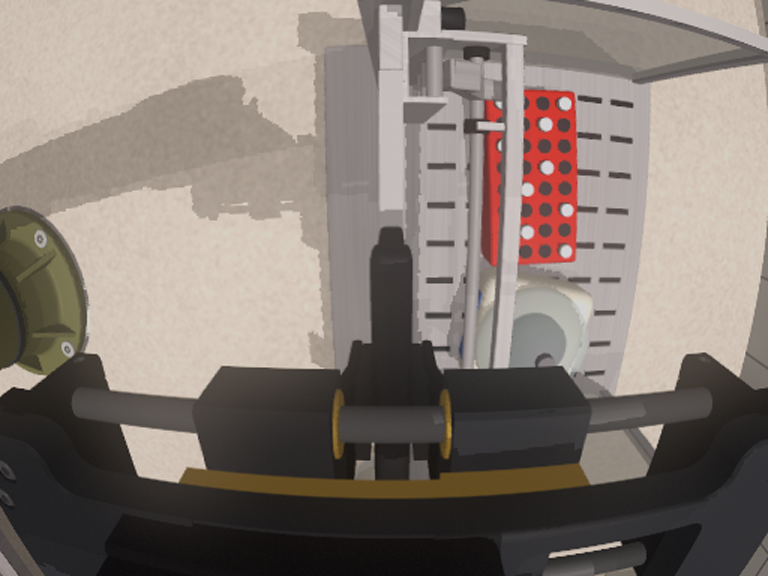

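```bash
cat > look.py <<'E'
from h import *
import sys
n=sys.argv[1]
s=ctrl.get_state();print(s["time"],s["position"].round(4),s["ft_force"].round(2),s["torque"].round(3),s["grip_width"]*8.7)
a=ctrl.get_image("wrist");cv2.imwrite(f"pics/wr{n}.png",a)
cv2.imwrite(f"pics/z{n}.png",cv2.resize(a[0:160,230:380],None,fx=3,fy=3,interpolation=2))
E
python3 -m crank '{"dp":[[0,0,-0.1],[0,0,-0.2],[0,0,-0.2],[0,0,-0.2],[0,0,-0.2],[0,0,-0.1],[0,0,0],[0,0,0]],"delta_rot":[[0,0,0],[0,0,0],[0,0,0],[0,0,0],[0,0,0],[0,0,0],[0,0,0],[0,0,0]]}'
python3 look.py 7
python3 -m crank '{"dp":[[0,0,-0.2],[0,0,-0.2],[0,0,-0.2],[0,0,-0.2],[0,0,-0.2],[0,0,-0.1],[0,0,0],[0,0,0]],"delta_rot":[[0,0,0],[0,0,0],[0,0,0],[0,0,0],[0,0,0],[0,0,0],[0,0,0],[0,0,0]]}'
python3 look.py 8
python3 -c "
import cv2
cv2.imwrite('pics/z78.png',cv2.resize(cv2.hconcat([cv2.imread('pics/z7.png'),cv2.imread('pics/z8.png')]),(800,427)))"
```

```text
time: 7.85
position: [0.4778, 0.0284, 0.2856]
tool_rot: [3.14, -0.094, 0.0]
ft_force: [-1.0, -0.0, -7.1]
grip_width: 0.155
7.85 [0.4778 0.0284 0.2856] [-1.01 -0.01 -7.1 ] [0.017 0.071 0.019] 1.3489673617602902
time: 8.7
position: [0.4776, 0.0284, 0.2965]
tool_rot: [3.14, -0.094, -0.0]
ft_force: [-1.1, -0.5, -6.8]
grip_width: 0.16
8.7 [0.4776 0.0284 0.2965] [-1.09 -0.49 -6.78] [-0.044  0.158  0.062] 1.3924185490933383
```

View pics/z78.png

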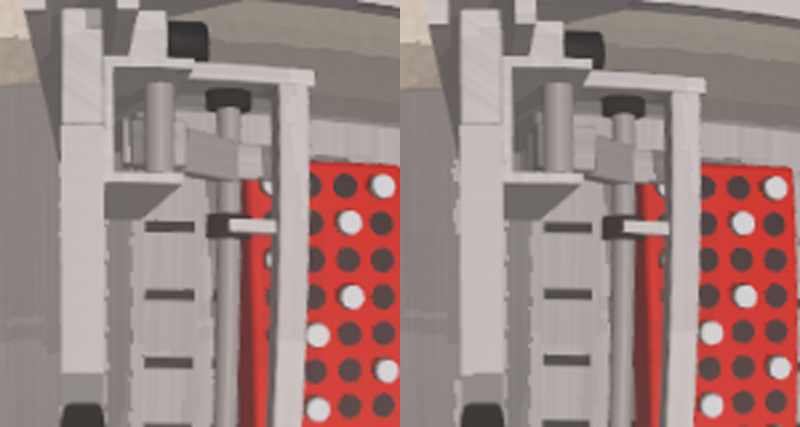

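```bash
python3 -m crank '{"dp":[[0,0,-0.2],[0,0,-0.2],[0,0,-0.2],[0,0,-0.2],[0,0,-0.2],[0,0,-0.2],[0,0,0],[0,0,0]],"delta_rot":[[0,0,0],[0,0,0],[0,0,0],[0,0,0],[0,0,0],[0,0,0],[0,0,0],[0,0,0]]}'
python3 look.py 9
python3 -m crank '{"dp":[[0,0,-0.2],[0,0,-0.2],[0,0,-0.2],[0,0,-0.2],[0,0,-0.1],[0,0,0],[0,0,0],[0,0,0]],"delta_rot":[[0,0,0],[0,0,0],[0,0,0],[0,0,0],[0,0,0],[0,0,0],[0,0,0],[0,0,0]]}'
python3 look.py 10
python3 -c "
import cv2
cv2.imwrite('pics/z910.png',cv2.resize(cv2.hconcat([cv2.imread('pics/z9.png'),cv2.imread('pics/z10.png')]),(800,427)))"
```

```text
time: 9.55
position: [0.4777, 0.0284, 0.3087]
tool_rot: [3.14, -0.094, 0.0]
ft_force: [-0.3, 0.8, -7.4]
grip_width: 0.157
9.55 [0.4777 0.0284 0.3087] [-0.31  0.76 -7.43] [-0.037  0.085  0.006] 1.3701738319363579
time: 10.4
position: [0.4776, 0.0284, 0.3175]
tool_rot: [3.14, -0.094, -0.0]
ft_force: [-0.6, 0.5, -6.9]
grip_width: 0.156
10.4 [0.4776 0.0284 0.3175] [-0.58  0.48 -6.86] [-0.043  0.215  0.071] 1.3568966430900145
```

View pics/z910.png

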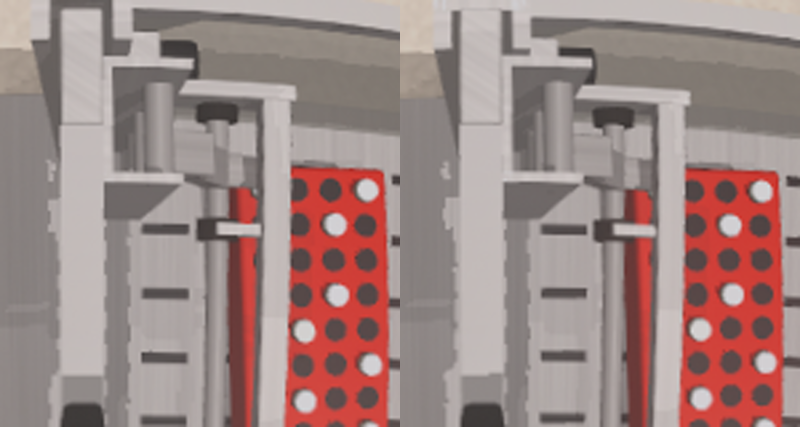

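```bash
python3 -m crank '{"dp":[[0,0,-0.2],[0,0,-0.2],[0,0,-0.2],[0,0,-0.2],[0,0,-0.2],[0,0,0],[0,0,0],[0,0,0]],"delta_rot":[[0,0,0],[0,0,0],[0,0,0],[0,0,0],[0,0,0],[0,0,0],[0,0,0],[0,0,0]]}'
python3 look.py 11
python3 -m crank '{"dp":[[0,0,-0.2],[0,0,-0.2],[0,0,0],[0,0,0],[0,0,0],[0,0,0],[0,0,0],[0,0,0]],"delta_rot":[[0,0,0],[0,0,0],[0,0,0],[0,0,0],[0,0,0],[0,0,0],[0,0,0],[0,0,0]]}'
python3 look.py 12
python3 -c "
import cv2
cv2.imwrite('pics/z1112.png',cv2.resize(cv2.hconcat([cv2.imread('pics/z11.png'),cv2.imread('pics/z12.png')]),(800,427)))"
```

```text
time: 11.25
position: [0.4777, 0.0284, 0.3275]
tool_rot: [3.14, -0.094, -0.0]
ft_force: [0.1, -0.3, -8.0]
grip_width: 0.156
11.25 [0.4777 0.0284 0.3275] [ 0.13 -0.31 -8.03] [ 0.017 -0.012 -0.021] 1.3577464788089475
time: 12.1
position: [0.4777, 0.0284, 0.3315]
tool_rot: [3.14, -0.094, -0.0]
ft_force: [-0.8, -0.6, -7.7]
grip_width: 0.16
12.1 [0.4777 0.0284 0.3315] [-0.84 -0.64 -7.73] [-0.051  0.243  0.088] 1.388342998260556
```

View pics/z1112.png

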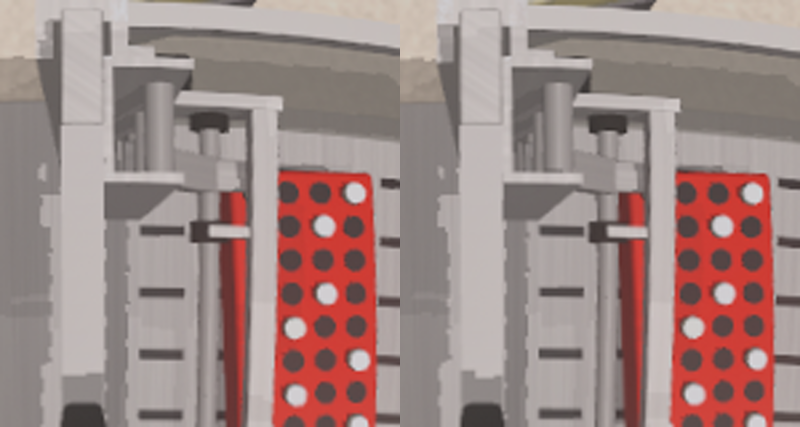

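```bash
python3 -m crank '{"dp":[[0,0,0.1],[0,0,0.2],[0,0,0.2],[0,0,0.2],[0,0,0.2],[0,0,0.2],[0,0,0.1],[0,0,0.1]],"delta_rot":[[0,0,0],[0,0,0],[0,0,0],[0,0,0],[0,0,0],[0,0,0],[0,0,0],[0,0,0]]}'
python3 look.py 13
python3 -m crank '{"dp":[[0,0,0.03],[0,0,0.03],[0,0,0.03],[0,0,0],[0,0,0],[0,0,0],[0,0,0],[0,0,0]],"delta_rot":[[0,0,0],[0,0,0],[0,0,0],[0,0,0],[0,0,0],[0,0,0],[0,0,0],[0,0,0]]}'
```

```text
time: 12.95
position: [0.4777, 0.0284, 0.3185]
tool_rot: [3.14, -0.094, 0.0]
ft_force: [-0.1, -0.6, -7.3]
grip_width: 0.158
12.95 [0.4777 0.0284 0.3185] [-0.13 -0.65 -7.28] [ 0.037 -0.031 -0.013] 1.3741010341281266
time: 13.8
position: [0.4777, 0.0284, 0.3177]
tool_rot: [3.14, -0.094, 0.0]
ft_force: [-0.6, 0.2, -7.9]
grip_width: 0.158
```

View pics/z13.png

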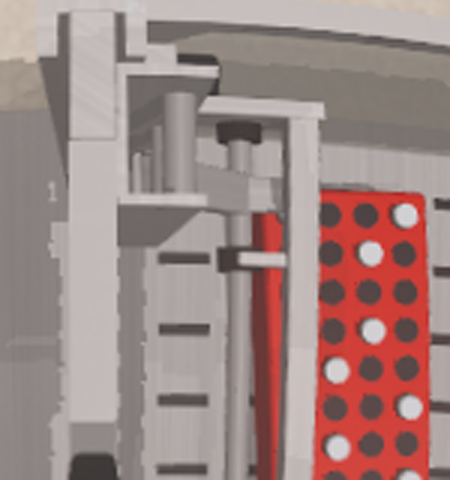

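```bash
python3 -m crank '{"dp":[[0,0,0.04],[0,0,0.04],[0,0,0.02],[0,0,0],[0,0,0],[0,0,0],[0,0,0],[0,0,0]],"delta_rot":[[0,0,0],[0,0,0],[0,0,0],[0,0,0],[0,0,0],[0,0,0],[0,0,0],[0,0,0]]}' | sed -n '2p;4p'
```

```text
position: [0.4777, 0.0284, 0.3167]
ft_force: [-0.7, 0.1, -7.5]
```

```bash
python3 -m crank '{"dp":[[0,0,0.04],[0,0,0.04],[0,0,0.02],[0,0,0],[0,0,0],[0,0,0],[0,0,0],[0,0,0]],"delta_rot":[[0,0,0],[0,0,0],[0,0,0],[0,0,0],[0,0,0],[0,0,0],[0,0,0],[0,0,0]]}' | sed -n '2p;4p'
```

```text
position: [0.4777, 0.0284, 0.3157]
ft_force: [0.0, 0.6, -7.8]
```

```bash
python3 -m crank '{"dp":[[0,0,0.04],[0,0,0.04],[0,0,0.02],[0,0,0],[0,0,0],[0,0,0],[0,0,0],[0,0,0]],"delta_rot":[[0,0,0],[0,0,0],[0,0,0],[0,0,0],[0,0,0],[0,0,0],[0,0,0],[0,0,0]]}' | sed -n '2p;4p'
```

```text
position: [0.4777, 0.0284, 0.3147]
ft_force: [0.6, -0.2, -7.3]
```

```bash
python3 -m crank '{"dp":[[0,0,0.04],[0,0,0.04],[0,0,0.02],[0,0,0],[0,0,0],[0,0,0],[0,0,0],[0,0,0]],"delta_rot":[[0,0,0],[0,0,0],[0,0,0],[0,0,0],[0,0,0],[0,0,0],[0,0,0],[0,0,0]]}' | sed -n '2p;4p'
```

```text
position: [0.4777, 0.0284, 0.3137]
ft_force: [-0.6, 0.7, -8.0]
```

```bash
python3 -m crank '{"dp":[[0,0,0.04],[0,0,0.04],[0,0,0.02],[0,0,0],[0,0,0],[0,0,0],[0,0,0],[0,0,0]],"delta_rot":[[0,0,0],[0,0,0],[0,0,0],[0,0,0],[0,0,0],[0,0,0],[0,0,0],[0,0,0]]}' | sed -n '2p;4p'
```

```text
position: [0.4778, 0.0285, 0.313]
ft_force: [-1.2, -0.5, -3.3]
```

```bash
python3 -m crank '{"dp":[[0,0,0.02],[0,0,0.02],[0,0,0],[0,0,0],[0,0,0],[0,0,0],[0,0,0],[0,0,0]],"delta_rot":[[0,0,0],[0,0,0],[0,0,0],[0,0,0],[0,0,0],[0,0,0],[0,0,0],[0,0,0]]}' | sed -n '2p;4p'
python3 look.py 20
```

```text
position: [0.4778, 0.0284, 0.3125]
ft_force: [-1.3, 0.4, 1.4]
18.6 [0.4778 0.0284 0.3125] [-1.33  0.35  1.43] [0.054 0.429 0.018] 1.3943951350587158
```

View pics/z20.png

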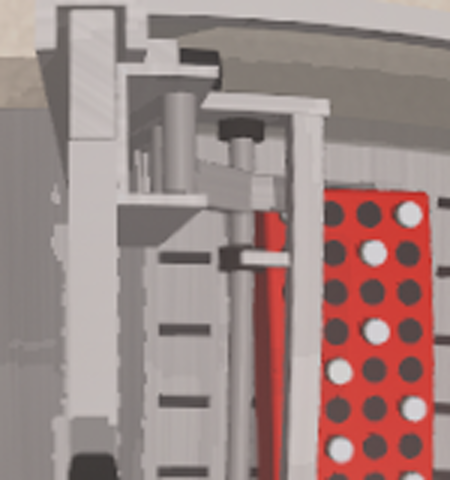

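```bash
python3 -m crank '{"dp":[[0,0,0],[0,0,0],[0,0,0],[0,0,0],[0,0,0],[0,0,0],[0,0,0],[0,0,0]],"delta_rot":[[0,0,0],[0,0,0],[0,0,0],[0,0,0],[0,0,0],[0,0,0],[0,0,0],[0,0,0]]}' 1.0 5
python3 -m crank '{"dp":[[0,0,0],[0,0,0],[0,0,0],[0,0,0],[0,0,0],[0,0,0],[0,0,0],[0,0,0]],"delta_rot":[[0,0,0],[0,0,0],[0,0,0],[0,0,0],[0,0,0],[0,0,0],[0,0,0],[0,0,0]]}' 2.8
python3 - <<'E'
from h import *
s=ctrl.get_state();print(s["position"],s["ft_force"])
a=ctrl.get_image("wrist");cv2.imwrite("pics/wrist21.png",a)
cv2.imwrite("pics/w21.png",cv2.resize(a,None,fx=1.5,fy=1.5,interpolation=2))
E
```

```text
time: 19.45
position: [0.4778, 0.0284, 0.3124]
tool_rot: [3.14, -0.094, 0.001]
ft_force: [-2.3, 0.3, 1.8]
grip_width: 0.162
time: 20.25
position: [0.4777, 0.0284, 0.3123]
tool_rot: [3.14, -0.094, 0.0]
ft_force: [-0.5, 0.6, -0.9]
grip_width: 0.321
[0.47774694 0.02842089 0.31229912] [-0.49758564  0.61899276 -0.94823253]
```

View pics/w21.png

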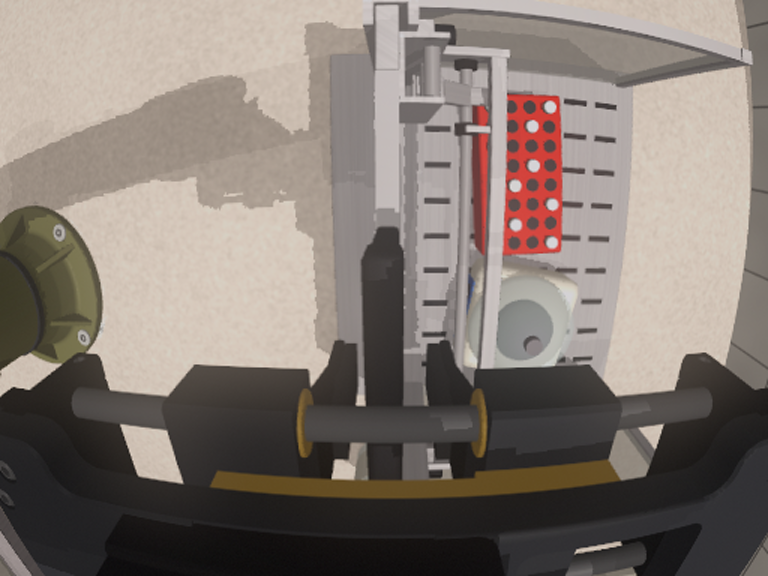

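```bash
python3 -m crank '{"dp":[[0,0,0],[0,0,0],[0,0,0],[0,0,0],[0,0,0],[0,0,-0.3],[0,0,-0.7],[0,0,-1.0]],"delta_rot":[[0,0,0],[0,0,0],[0,0,0],[0,0,0],[0,0,0],[0,0,0],[0,0,0],[0,0,0]]}' 5.0
python3 -m crank '{"dp":[[0,0,-1.5],[0,0,-2],[0,0,-2],[0,0,-2],[0,0,-1.5],[0,0,-1],[0,0,0],[0,0,0]],"delta_rot":[[0,0,0],[0,0,0],[0,0,0],[0,0,0],[0,0,0],[0,0,0],[0,0,0],[0,0,0]]}'
python3 - <<'E'
from h import *
for n in("wrist","scene","side"):
    a=ctrl.get_image(n);cv2.imwrite(f"pics/{n}22.png",a)
a=cv2.imread("pics/wrist22.png")
cv2.imwrite("pics/w22.png",cv2.resize(a,None,fx=1.5,fy=1.5,interpolation=2))
a=cv2.imread("pics/side22.png")
cv2.imwrite("pics/s22.png",cv2.resize(a[80:310,70:330],None,fx=2.5,fy=2.5,interpolation=2))
E
```

```text
time: 21.1
position: [0.4776, 0.0284, 0.3327]
tool_rot: [3.14, -0.094, -0.001]
ft_force: [-0.3, 0.4, 0.6]
grip_width: 0.576
time: 21.9
position: [0.4777, 0.0284, 0.4322]
tool_rot: [3.14, -0.094, -0.0]
ft_force: [-0.4, 0.2, 0.3]
grip_width: 0.575
```

View pics/w22.png

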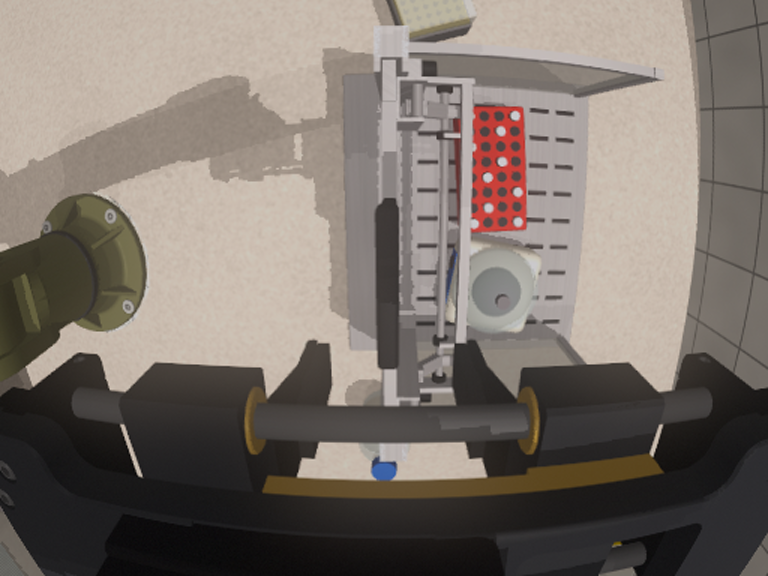

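View pics/s22.png

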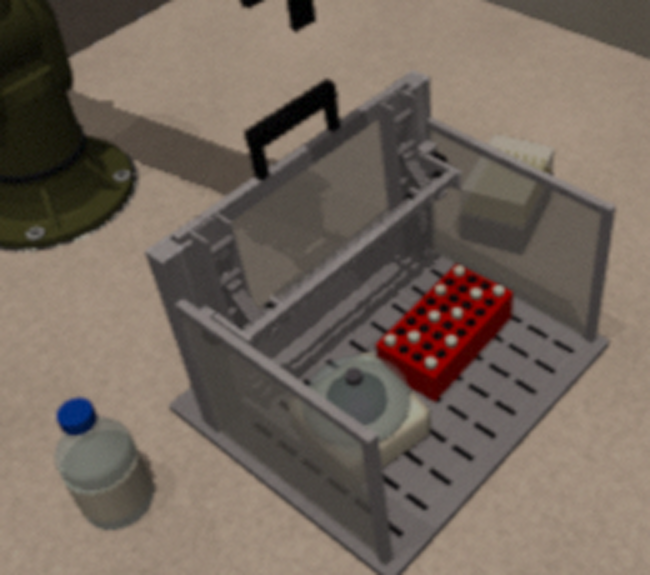

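Run:
```python
from h import *
s=ctrl.camera_info("side");w=ctrl.camera_info("wrist")
for z in(.234,.319):
  print(z,[onz(s,(70+a/2.5,80+b/2.5),z)[:2].round(4) for a,b in((247,133),(331,82))],[onz(w,(a/1.5,b/1.5),z,True)[:2].round(4) for a,b in((378,202),(378,366))])
```

```text
0.234 [array([0.3818, 0.0467]), array([0.3919, 0.166 ])] [array([0.4699, 0.0745]), array([ 0.4604, -0.0645])]
0.319 [array([ 0.4739, -0.0259]), array([0.4826, 0.0762])] [array([0.4732, 0.084 ]), array([ 0.466 , -0.0203])]
```

At z = 0.319 the two views agree within 6–8 mm and the bar comes out 102–105 mm long against 106 mm given. At the fully-down height they disagree by about 10 cm. So the sash is holding at about +85 mm with nothing touching it.

```bash
python3 -c "
from bench import ctrl
print(ctrl.close_job())"
```

```text
the job is handed in; nothing more can be done
None
```

The sash is open, resting on its second rung in the catch, and the job is handed in, with the robot clear, at about 22 s of the 45 s allowed.

**What I did:** I gripped the black bar at 30 N (the opening read 13.7 mm against 14 mm given) and lifted straight up about 104 mm in small steps. In the wrist images the pawl swung back and fell in under the top rung, and later under the second. I then eased the sash down 1 mm at a time, using 0.4 mm for the last step. It touched at about +85 mm, so the catch bar is set about 7 mm above its middle setting. I went down until the catch carried the full weight, then let go and backed straight up.

**Last checks:**
- **Force:** the vertical force on the tool went from about −8 N while carrying the sash to about +1.4 N once it was seated. At the end of each move, where I read it, it never went above about 8 N. After release it was about zero.
- **Sash position:** after release, the side and wrist views both place the bar about 85 mm above its fully-down height.
- **Bystanders:** the rack, centrifuge and bottle look unmoved in the final pictures. The tip box also looks in place, but I only saw it partly, behind the clear wing. I did not measure any of them.

**Where the checks disagreed or fell short:**
- The two views of the bar differ by 6–8 mm sideways, more than the 2 mm calibration, probably because I picked the corners by eye.
- I only watched the pawl on the +y side. That the other pawl also holds rests on the small tilting moment felt when seating.
- When released, the sash leaned a few millimetres towards the robot, which looks consistent with its play in the posts.

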